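# Open the painter's toolbox and put the filling knife away

## Task

Open the toolbox: swing its lid up and right over past upright, until it stays open on its own when you let go. Then put the filling knife away in the long front compartment of the tray inside: lay it down flat there rather than dropping it in, and leave the lid open. Do not disturb the pail, the roll of tape or the paint jar on the bench.

Things in the scene. Friction and masses are not known exactly. Their poses are not given: they have to be found in the camera images.
- toolbox: plastic toolbox, black base with a red lid, 200 x 360 mm, fixed (full and heavy). Origin: centre of its underside; x points from its front to its rear (hinge side), y along its 360 mm length, z up. Base rim 105 mm high, walls 4 mm; the shut lid's flat top is 155 mm high. A grey tray inside has a long empty front compartment and a row of small full rear ones. The front latches are already undone.
- lid (a joint): the red lid, 200 x 360 x 50 mm, about 0.5 kg, hollow below. 0 = shut, grows as it opens (rad), stop at 1.9 where it leans back and rests. It turns freely, without a spring: let go below about 1.15 it falls shut, well beyond that it falls back open to the stop.
- lid_hinge (a point): point on the lid's hinge line, mid-length: 103 mm behind the toolbox's centre, 105 mm above the bench. The hinge line runs along the toolbox's y axis. The axes turn with the lid: shut, they match the toolbox's; opening is a positive turn about +y (the front edge rises and goes over to the rear).
- lid_handle (a point): middle of the black carrying-handle bar on top of the lid: round, 20 mm thick, along the toolbox's y axis, free for 126 mm between its two posts. Its centre stands 45 mm off the lid's top (200 mm above the bench when shut), 103 mm in front of and 95 mm above the hinge line. The axes turn with the lid.
- tray_mid (a point): centre of the floor of the tray's long front compartment, 60 mm above the bench and 32 mm in front of the toolbox's centre. The compartment is 127 mm (along x) by 352 mm (along y), its floor 45 mm below the base's rim; the divider at its rear side is 34 mm high. Axes as the toolbox.
- knife_grip (a point): middle of the filling knife's orange handle, half-way up (12 mm above what it lies on). Knife 220 mm long, 0.14 kg; handle 112 x 27 mm, 24 mm thick, with a steel butt cap; thin steel blade up to 75 mm wide, half-way up the handle's thickness. x points along the knife to the blade, y across the handle, z up off its flat side. It balances about 22 mm from here towards the blade.
- knife_tip (a point): middle of the blade's front edge, 156 mm from knife_grip along the knife's +x.
- knife_butt (a point): rear end of the knife, 64 mm from knife_grip along -x.
- pail: small white paint pail with a red lid and wire bail, 118 mm across, 125 mm high; a bystander. Origin: centre of its underside.
- tape: yellow roll of masking tape lying flat, 104 mm across, 36 mm high; a bystander. Origin: centre of its underside.
- jar: blue paint jar with a white cap, 68 mm across, 85 mm high; a bystander. Origin: centre of its underside.

How it is judged:
By the outcome, as a careful person would: the job done as asked, in the order asked, and still so for the second after the job is handed in, with the robot touching nothing.
It also fails if it takes over 61 s, if anything falls off the work surface, if the arm or the gripper's body presses on something with over 40 N, if the wrist force passes 120 N, or if a joint passes its speed limit or range.

## Robot

A 6-joint arm with a two-finger parallel gripper is mounted at the origin on the work surface. World frame = base frame: x ahead of the robot, y to its left, z up, the work surface at z = 0. Lengths are in m, angles in degrees, forces in N, time in s.
With the tool pointing down it reaches from about 0.275 to 0.85 m from the base axis. Payload 5.2 kg.
Tool frame: the origin (TCP) lies between the finger pads; the fingertips stand tip_extent ahead of it and the grasp point (between the pads) lies 2 mm behind it (tip_extent is the distance from the TCP to the fingertips, in m); z points along the fingers, x is the direction in which the jaws open and shut, and the axes are right-handed (so a half turn about z gives the same grasp; the last joint's range is limited). The gripper opens to 85 mm and grips with 20 to 120 N. Pads are 22 mm wide; open, the fingers measure 114 mm over their backs; the gripper's body (76 mm by 85 mm) begins 54 mm behind the grasp point. The pads swing forward as they close: fully open they stand 13 mm farther back than shut.
Start: joints at [-88.453, 14.817, 87.949, -0, 77.235, -11.62], TCP at [0.125, -0.536, 0.248] pointing down, gripper open.
Joint ranges: [-179.93, 179.93], [-52.35, 119.4], [10.71, 147.94], [-69.91, 249.91], [12.55, 155.21], [-178.61, 178.61]. Speed limits (degrees/s): [147.25, 147.25, 180, 180, 180, 180].

## Interface

Orientations are given as [roll, pitch, yaw] about the fixed x, y, z axes, in that order (R = Rz(yaw) Ry(pitch) Rx(roll)).
In Python, from plant import * gives the robot as it stands. The module is installed in compiled form; this text tells all that it offers.
- The arm moves only by the shell command python3 -m jog 'ROWS' [OPENING] [FORCE]. ROWS is JSON, a list that holds one entry, the list of rows, each a list of 6 numbers: the shift along the tool's x, y, z in m, then the turn, a rotation vector about the tool's x, y, z in rad. A call has 1 to 12 rows; each row is the pose to reach, as a shift and turn from the pose measured when the call began, along the tool's axes at that moment; what a row does not reach only later rows make up. A row lasts 1/10 s, in which the tool goes at most 50 mm and 8.59 degrees, less where a joint would pass 70% of its speed; a pose out of reach is approached as far as the arm can. A call with a gripper value outside its range is refused whole. OPENING is the finger opening in m, from 0 to 0.0854, set as the call begins (- or left out, the last holds). The fingers move at their own pace and stop on an object; FORCE is the grip in N (left out, the last holds). Time passes only in rows, so rows that repeat a pose let the fingers close. It gives the time, the measured TCP pose, the force and the opening at its end, in the units of the state.
- read_state(): the state, without advancing time (a new reading comes with each control period).
- grab_frame(name): name is "scene" or "top" or "wrist"; returns a dict with "pixels" (420x560x3 uint8, blue, green, red), "intrinsics" (3x3 intrinsics, pixels), "pose" (4x4, takes a point from camera to world coordinates); the wrist camera has in their place "tool_from_camera" (4x4, takes a point from camera to tool coordinates, whose origin is the TCP and whose axes are the tool frame's). Camera axes: x right, y down, z forward; pixel columns grow to the right and rows downward; lengths in m; the calibration is good to about 2 mm. The wrist camera is an equidistant fisheye: a pixel r from the principal point sees the ray r / f radians off the axis. A picture is of the moment at which its call begins: read the wrist's pose just before it. There is no depth.
- finish_job(): hands the job in, once; it reports no verdict.
Trained networks look in a picture, given as the dict that the camera call returned (one of the last four; its "shot" number tells which), for a name from the list of things; names that differ only in an ending like _2 or _b are one class to them, and where a whole thing is asked for, a point or a joint stands for the part that bears it (a point fixed in the world has none). Each returns a list of dicts, best first, with "conf" (0 to 1); they miss things now and then, are a little off and sometimes report something else, mostly with a low value. They report only what shows in the picture. A call takes as long as a camera call.
- find_in(query, picture): "xyz" ([x, y, z] in m, in world coordinates, good to about 4 mm: the middle of the surface that is visible of it).
- tip_of(query, picture): "xyz" ([x, y, z] in m, in world coordinates, good to about 4 mm: a listed point, or the origin of a listed thing).
The state is a dict: "t": time; "q": joint angles; "joint_vel": joint speeds; "effort": joint torques, N m; "tool_pos": TCP position; "tool_rot": TCP orientation; "ft_force": force on the tool from outside, world axes, zero at the start; "moment": the same for the moment, N m; "width": opening from 0.0 (shut) to 1.0 (fully open).
Only numpy, scipy, OpenCV 4.12 (cv2) and the standard library are available. Lean on these libraries where they do the work, as an engineer would, in place of code of your own. Each camera call takes 0.05 s, during which the arm holds its last target.

## Working session

There is one attempt and no reset: what is moved stays moved. The work goes in short steps, Python scripts to look and compute and a shell command to move; the robot and the scene stay as the last step left them, time stands still between calls to the robot, and variables do not carry over. Pictures are saved under pics/ and viewed, and the job is handed in when it is done.

```bash
mkdir -p pics; ls
python3 - <<'E'
from plant import *
import cv2
s=read_state(); print({k:s[k] for k in('t','tool_pos','tool_rot','width','ft_force')})
for n in ['top','scene']:
    p=grab_frame(n); cv2.imwrite(f'pics/{n}0.png',p['pixels'])
    print(n,p['intrinsics'],p['pose'])
    for q in ['toolbox','lid_hinge','lid_handle','tray_mid','knife_grip','knife_tip','knife_butt','pail','tape','jar']:
        r=tip_of(q,p); print(q,[(d['conf'],d['xyz']) for d in r[:2]])
E
```

```text
pics
{'t': 0.0, 'tool_pos': array([ 0.12527956, -0.53500096,  0.24742926]), 'tool_rot': array([-1.79979134e+02,  1.08694218e-01, -7.68316148e+01]), 'width': 1.0003666568937553, 'ft_force': array([-0.24909759, -0.30437176,  0.96058135])}
top [[405.46391364   0.         285.50253024]
 [  0.         405.46391364 209.02944731]
 [  0.           0.           1.        ]] [[-0.02683496 -0.9914299   0.12785399  0.3758141 ]
 [-0.99958322  0.02797479  0.00712734 -0.01701515]
 [-0.01064295 -0.12760944 -0.99176739  1.25224066]
 [ 0.          0.          0.          1.        ]]
toolbox []
lid_hinge [(0.28, [0.478, 0.3388, 0.0106])]
lid_handle [(0.77, [0.493, -0.0315, 0.2026]), (0.49, [0.3028, 0.3465, -0.001])]
tray_mid []
knife_grip [(0.92, [0.4796, 0.3367, 0.0129])]
knife_tip [(0.91, [0.6245, 0.4028, 0.0141])]
knife_butt [(0.8, [0.4185, 0.3131, 0.0145])]
pail [(0.59, [0.7543, 0.1987, -0.0003])]
tape [(0.64, [0.304, 0.3484, 0.0002]), (0.37, [0.4906, -0.0293, 0.1991])]
jar [(0.61, [0.6135, -0.4325, 0.0002])]
scene [[383.60554585   0.         284.06286634]
 [  0.         383.60554585 211.70480517]
 [  0.           0.           1.        ]] [[-0.62296885  0.58485626 -0.51947373  1.12138912]
 [ 0.78212445  0.47743482 -0.40042145  0.44021897]
 [ 0.01382585 -0.6557432  -0.7548574   1.04754126]
 [ 0.          0.          0.          1.        ]]
toolbox []
lid_hinge [(0.97, [0.5012, -0.1335, 0.1074])]
lid_handle [(0.73, [0.4901, -0.0275, 0.2001]), (0.51, [0.4241, 0.3133, 0.0152])]
tray_mid []
knife_grip [(0.69, [0.482, 0.3347, 0.0102])]
knife_tip [(0.75, [0.4826, 0.3353, 0.0111]), (0.68, [0.6273, 0.3997, 0.011])]
knife_butt []
pail []
tape [(0.61, [0.482, 0.3365, 0.012]), (0.56, [0.3004, 0.3486, 0.0009])]
jar [(0.75, [0.612, -0.434, -0.0026])]
```

View pics/top0.png

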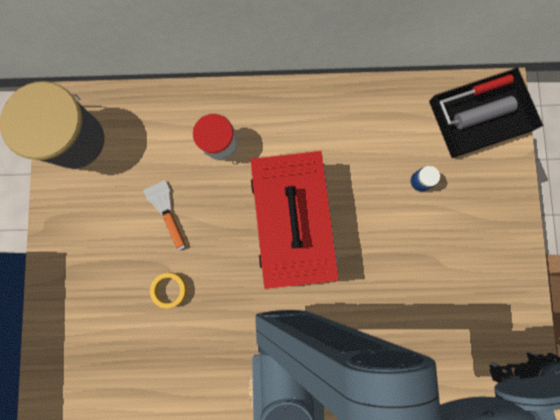

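View pics/scene0.png

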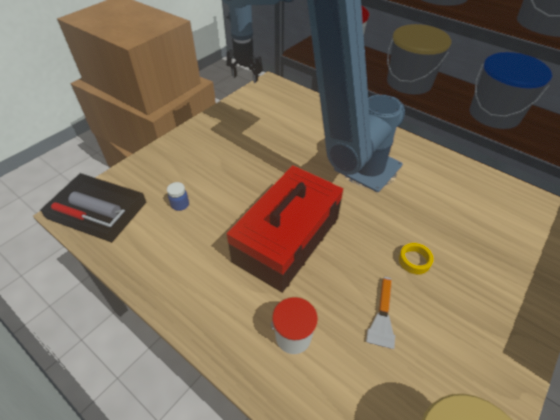

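```bash
cat > h.py <<'E'
from plant import *
import numpy as np, cv2
from scipy.spatial.transform import Rotation as R
def bp(p,u,v,z):
    K=p['intrinsics'];T=p['pose'];d=T[:3,:3]@np.linalg.solve(K,[u,v,1.]);o=T[:3,3];return o+d*(z-o[2])/d[2]
def pj(p,X):
    T=np.linalg.inv(p['pose']);c=T[:3,:3]@np.array(X)+T[:3,3];x=p['intrinsics']@c;return x[:2]/x[2]
def rows(targets,s=None):
    "targets: list of (pos, 3x3 R) -> rows in tool axes"
    s=s or read_state();p0=np.array(s['tool_pos']);R0=R.from_euler('xyz',s['tool_rot'],degrees=True)
    for p,Rt in targets:
        d=R0.inv().apply(np.array(p)-p0); w=(R0.inv()*R.from_matrix(Rt)).as_rotvec()
        print('[%.4f,%.4f,%.4f,%.3f,%.3f,%.3f]'%(*d,*w))
E
python3 - <<'E'
from h import *
p=grab_frame('top')
im=p['pixels'];cv2.imwrite('pics/crop0.png',cv2.resize(im[140:300,235:350],None,fx=4,fy=4,interpolation=cv2.INTER_CUBIC)[:600])
for u,v in [(251,159),(322,152),(337,279),(264,287)]: print(bp(p,u,v,.155))
for u,v in [(291,190),(297,245)]: print(bp(p,u,v,.2))
for q in ['lid','lid_handle','lid_hinge','toolbox']:
    print(q,find_in(q,p)[:2],tip_of(q,p)[:1])
hsv=cv2.cvtColor(im,cv2.COLOR_BGR2HSV)
m=((hsv[...,0]<8)|(hsv[...,0]>172))&(hsv[...,1]>150)&(hsv[...,2]>90);m=m.astype('uint8');m[:145]=0;m[:, :240]=0;m[300:]=0;m[:,345:]=0
c=max(cv2.findContours(m,0,2)[0],key=cv2.contourArea);b=cv2.boxPoints(cv2.minAreaRect(c));print(b,[bp(p,*x,.15).round(3) for x in b])
E
```

```text
[0.65990164 0.08283206 0.155     ]
[ 0.67397776 -0.11470201  0.155     ]
[ 0.32539723 -0.14131681  0.155     ]
[0.30951521 0.05375831 0.155     ]
[ 0.56154003 -0.02527408  0.2       ]
[ 0.41685838 -0.0366627   0.2       ]Traceback (most recent call last):
  File "<stdin>", line 7, in <module>
ValueError: it knows: jar, knife_butt, knife_grip, knife_tip, lid_handle, lid_hinge, pail, tape, toolbox, tray_mid
```

View pics/crop0.png

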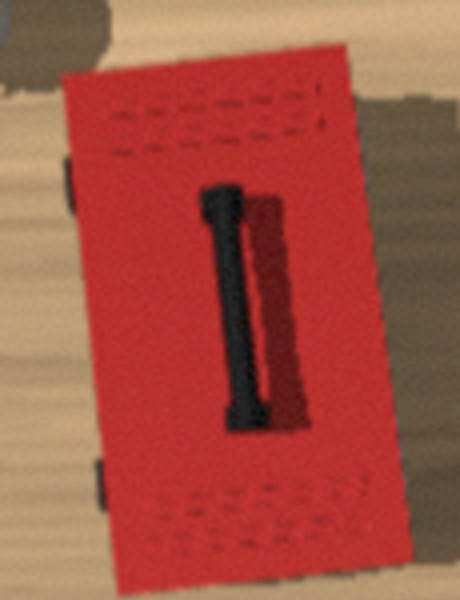

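Run:
```python
from h import *
Rt=R.from_euler('xyz',[180,0,-85.5],degrees=True).as_matrix()
rows([((.491,-.0295,.29),Rt),((.491,-.0295,.2),Rt)])
```

```text
[-0.4094,-0.4713,-0.0417,-0.000,-0.000,0.151]
[-0.4094,-0.4713,0.0483,-0.000,-0.000,0.151]
```

```bash
python3 -m jog '[[[-0.03,-0.035,-0.042,0,0,0],[-0.06,-0.07,-0.042,0,0,0.05],[-0.41,-0.471,-0.042,0,0,0.151],[-0.41,-0.471,-0.042,0,0,0.151],[-0.41,-0.471,-0.042,0,0,0.151],[-0.41,-0.471,-0.042,0,0,0.151],[-0.41,-0.471,-0.042,0,0,0.151],[-0.41,-0.471,-0.042,0,0,0.151],[-0.41,-0.471,-0.042,0,0,0.151],[-0.41,-0.471,-0.042,0,0,0.151],[-0.41,-0.471,-0.042,0,0,0.151],[-0.41,-0.471,-0.042,0,0,0.151]]]' 0.05
python3 - <<'E'
from h import *
Rt=R.from_euler('xyz',[180,0,-85.5],degrees=True).as_matrix()
rows([((.491,-.0295,.29),Rt),((.491,-.0295,.2),Rt)])
E
```

```text
t: 2.4
tool_pos: [0.4692, -0.0579, 0.2906]
tool_rot: [-180.0, -0.0, -85.5]
ft_force: [1.0, -0.5, 0.2]
width: 0.588
[-0.0266,-0.0240,0.0006,-0.001,-0.001,0.000]
[-0.0267,-0.0239,0.0906,-0.001,-0.001,0.000]
```

```bash
python3 -m jog '[[[-0.0265,-0.024,0,0,0,0],[-0.0265,-0.024,0,0,0,0],[-0.0265,-0.024,0,0,0,0]]]'
python3 - <<'E'
from h import *
s=read_state()
p=grab_frame('wrist'); cv2.imwrite('pics/w1.png',p['pixels']); print(p['tool_from_camera'])
print(tip_of('lid_handle',p)[:2])
p=grab_frame('scene'); cv2.imwrite('pics/s1.png',p['pixels'])
print(tip_of('lid_handle',p)[:2], tip_of('lid_hinge',p)[:2])
E
```

```text
t: 2.7
tool_pos: [0.491, -0.029, 0.2903]
tool_rot: [180.0, -0.0, -85.3]
ft_force: [-0.4, 0.7, 0.1]
width: 0.589
[[ 9.99999638e-01  1.34965721e-04  8.39722529e-04  1.84207893e-03]
 [-4.03853443e-04  9.44271615e-01  3.29167062e-01 -8.63061177e-02]
 [-7.48499879e-04 -3.29167282e-01  9.44271328e-01 -1.25334634e-01]
 [ 0.00000000e+00  0.00000000e+00  0.00000000e+00  1.00000000e+00]]
[{'xyz': [0.4921, -0.0313, 0.2012], 'conf': 0.67}]
[{'xyz': [0.6097, -0.4325, -0.0008], 'conf': 0.47}] [{'xyz': [0.4997, -0.1319, 0.1034], 'conf': 0.58}]
```

View pics/w1.png

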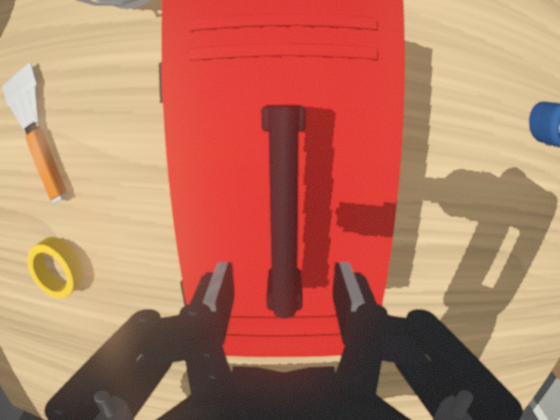

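The wrist picture shows the handle bar (cols 268–300, rows 105–315) centred between the fingers at cols ~225 and ~340, and aligned with them. I'll go down onto it.

```bash
python3 -m jog '[[[0,0,0.03,0,0,0],[0,0,0.06,0,0,0],[0.001,0,0.08,0,0,0],[0.001,0,0.091,0,0,0],[0.001,0,0.091,0,0,0],[0.001,0,0.091,0,0,0]]]' 
python3 -m jog '[[[0,0,0,0,0,0],[0,0,0,0,0,0],[0,0,0,0,0,0],[0,0,0,0,0,0],[0,0,0,0,0,0],[0,0,0,0,0,0]]]' 0.0 20
python3 - <<'E'
from h import *
p=grab_frame('wrist'); cv2.imwrite('pics/w2.png',p['pixels']);print(read_state()['ft_force'],read_state()['moment'],read_state()['q'])
E
```

```text
t: 3.55
tool_pos: [0.4911, -0.0324, 0.2006]
tool_rot: [-179.9, -0.1, -85.6]
ft_force: [0.5, -0.2, 0.1]
width: 0.588
t: 4.15
tool_pos: [0.4918, -0.0297, 0.2023]
tool_rot: [-179.7, 0.2, -85.6]
ft_force: [-1.0, 10.9, 7.0]
width: 0.223
[-0.39784776 10.89012975  7.9495804 ] [1.8572437  0.04049631 0.1209911 ] [-16.63192184  10.93294251  99.77973386   0.28252637  69.07523511
  68.87713736]
```

View pics/w2.png

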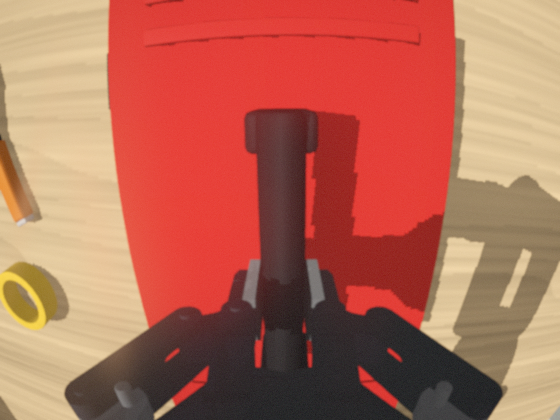

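```bash
cat >> h.py <<'E'
ya=np.deg2rad(4.5); ay=np.array([np.cos(ya),np.sin(ya),0]); ax=np.array([np.sin(ya),-np.cos(ya),0])
H=np.array([.4918,-.029,.2])+.103*ax+np.array([0,0,-.095])
def hp(th): 
    return H+R.from_rotvec(ay*th).apply(-.103*ax+np.array([0,0,.095]))
R0=R.from_euler('xyz',[180,0,-85.5],degrees=True)
def ht(th,k): return hp(th),(R.from_rotvec(ay*th*k)*R0).as_matrix()
E
python3 - <<'E'
from h import *
rows([ht(t,.65) for t in np.arange(1,13)*.06])
E
```

```text
[0.0052,-0.0001,-0.0038,-0.005,-0.036,-0.002]
[0.0114,-0.0001,-0.0094,-0.005,-0.075,-0.002]
[0.0180,-0.0002,-0.0147,-0.005,-0.114,-0.002]
[0.0248,-0.0002,-0.0196,-0.005,-0.153,-0.002]
[0.0320,-0.0003,-0.0240,-0.005,-0.192,-0.001]
[0.0393,-0.0003,-0.0280,-0.005,-0.231,-0.001]
[0.0470,-0.0003,-0.0316,-0.005,-0.270,-0.001]
[0.0548,-0.0004,-0.0347,-0.005,-0.309,-0.001]
[0.0627,-0.0004,-0.0374,-0.005,-0.348,-0.001]
[0.0709,-0.0004,-0.0395,-0.005,-0.387,-0.001]
[0.0791,-0.0004,-0.0412,-0.005,-0.426,-0.001]
[0.0874,-0.0005,-0.0423,-0.005,-0.465,-0.001]
```

```bash
python3 -m jog '[[[0.005,0,-0.004,0,-0.036,0],[0.011,0,-0.0095,0,-0.075,0],[0.018,0,-0.0147,0,-0.114,0],[0.025,0,-0.0196,0,-0.153,0],[0.032,0,-0.024,0,-0.192,0]]]'
python3 - <<'E'
from h import *
p=grab_frame('scene'); cv2.imwrite('pics/s2.png',p['pixels'])
print(read_state()['ft_force'],read_state()['moment'],read_state()['q'])
rows([ht(t,.65) for t in np.arange(6,18)*.06])
E
```

```text
t: 4.7
tool_pos: [0.4944, -0.0598, 0.2274]
tool_rot: [-179.6, 11.5, -85.5]
ft_force: [0.4, 6.0, 1.4]
width: 0.223
[-0.70846315  8.69372837  8.29926799] [2.05994459 0.21759302 0.14161361] [-26.93756244  12.27820064  95.20859132  10.26347261  78.44298587
  56.03808384]
[0.0074,0.0002,-0.0036,-0.007,-0.032,-0.000]
[0.0141,0.0002,-0.0086,-0.007,-0.071,-0.000]
[0.0212,0.0001,-0.0132,-0.007,-0.110,0.000]
[0.0285,0.0001,-0.0174,-0.007,-0.149,0.000]
[0.0360,0.0001,-0.0211,-0.007,-0.188,0.000]
[0.0438,0.0000,-0.0243,-0.007,-0.227,0.000]
[0.0517,0.0000,-0.0271,-0.007,-0.266,0.001]
[0.0598,0.0000,-0.0294,-0.007,-0.305,0.001]
[0.0680,-0.0000,-0.0312,-0.007,-0.344,0.001]
[0.0763,-0.0000,-0.0326,-0.007,-0.383,0.001]
[0.0847,-0.0000,-0.0334,-0.007,-0.422,0.001]
[0.0931,-0.0000,-0.0337,-0.007,-0.461,0.001]
```

View pics/s2.png

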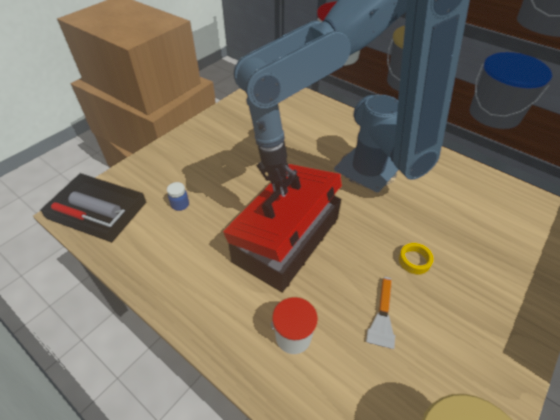

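The lid is lifting: a gap shows along the front rim (~300,245), and forces are only about 10 N. The grip holds, so I'll continue.

```bash
python3 -m jog '[[[0.0074,0,-0.0036,0,-0.032,0],[0.0141,0,-0.0086,0,-0.071,0],[0.0212,0,-0.0132,0,-0.11,0],[0.0285,0,-0.0174,0,-0.149,0],[0.036,0,-0.0211,0,-0.188,0],[0.0438,0,-0.0243,0,-0.227,0],[0.0517,0,-0.0271,0,-0.266,0],[0.0598,0,-0.0294,0,-0.305,0],[0.068,0,-0.0312,0,-0.344,0],[0.0763,0,-0.0326,0,-0.383,0],[0.0847,0,-0.0334,0,-0.422,0],[0.0931,0,-0.0337,0,-0.461,0]]]'
python3 - <<'E'
from h import *
p=grab_frame('scene'); cv2.imwrite('pics/s3.png',p['pixels'])
print(read_state()['ft_force'],read_state()['moment'],read_state()['q'])
rows([ht(t,.65) for t in np.arange(18,30)*.06])
E
```

```text
t: 5.95
tool_pos: [0.5031, -0.1585, 0.2456]
tool_rot: [-179.1, 38.1, -85.0]
ft_force: [1.9, 1.3, 11.2]
width: 0.221
[ 0.54416736 -3.35875092 18.48549393] [ 1.36790279  0.05366709 -0.00143197] [-45.58927247  26.49240501  81.6721048   24.39463767 101.45625453
  38.34954646]
[0.0076,0.0012,-0.0005,-0.011,-0.036,0.005]
[0.0154,0.0012,-0.0037,-0.011,-0.075,0.005]
[0.0234,0.0012,-0.0063,-0.011,-0.114,0.005]
[0.0315,0.0013,-0.0085,-0.010,-0.153,0.006]
[0.0397,0.0013,-0.0102,-0.010,-0.192,0.006]
[0.0481,0.0013,-0.0114,-0.010,-0.231,0.006]
[0.0564,0.0013,-0.0121,-0.010,-0.270,0.006]
[0.0649,0.0014,-0.0123,-0.010,-0.309,0.006]
[0.0733,0.0014,-0.0119,-0.010,-0.348,0.007]
[0.0816,0.0015,-0.0111,-0.010,-0.387,0.007]
[0.0899,0.0015,-0.0098,-0.010,-0.426,0.007]
[0.0981,0.0016,-0.0080,-0.010,-0.465,0.007]
```

View pics/s3.png

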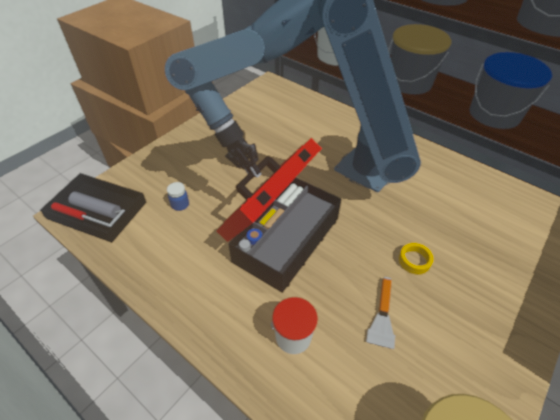

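```bash
python3 -m jog '[[[0.007,0.001,-0.002,0,-0.036,0],[0.015,0.001,-0.0055,0,-0.075,0],[0.023,0.001,-0.0083,0,-0.114,0],[0.031,0.001,-0.0105,0,-0.153,0],[0.0392,0.001,-0.0122,0,-0.192,0],[0.0476,0.001,-0.0134,0,-0.231,0],[0.0564,0.001,-0.0141,0,-0.27,0],[0.0649,0.001,-0.0143,0,-0.309,0]]]'
python3 - <<'E'
from h import *
p=grab_frame('scene'); cv2.imwrite('pics/s4.png',p['pixels'])
print(read_state()['ft_force'],read_state()['moment'],read_state()['q'])
rows([ht(t,.65) for t in np.arange(26,33)*.06])
E
```

```text
t: 6.8
tool_pos: [0.5084, -0.2209, 0.2173]
tool_rot: [-178.4, 55.9, -84.4]
ft_force: [4.6, -0.1, 2.7]
width: 0.226
[ 5.10355365 -7.63997557  7.83136738] [ 0.42618846 -0.38649794 -0.59578597] [-52.40271234  40.8544194   72.12072604  30.64338763 114.48114605
  33.42813442]
[0.0071,0.0016,0.0014,-0.013,-0.037,0.009]
[0.0153,0.0016,-0.0003,-0.013,-0.076,0.010]
[0.0236,0.0017,-0.0016,-0.013,-0.115,0.010]
[0.0320,0.0018,-0.0024,-0.013,-0.154,0.010]
[0.0404,0.0018,-0.0027,-0.012,-0.193,0.010]
[0.0488,0.0019,-0.0025,-0.012,-0.232,0.011]
[0.0571,0.0020,-0.0017,-0.012,-0.271,0.011]
```

View pics/s4.png

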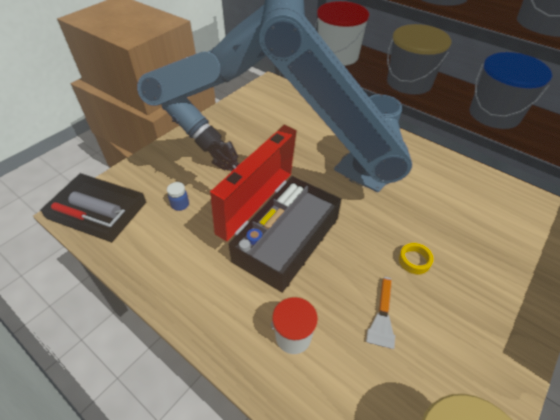

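```bash
python3 -m jog '[[[0.0071,0.001,-0.001,0,-0.037,0],[0.0153,0.001,-0.0025,0,-0.076,0],[0.0236,0.001,-0.0035,0,-0.115,0],[0.032,0.001,-0.004,0,-0.154,0],[0.0404,0.001,-0.004,0,-0.193,0],[0.0404,0.001,-0.004,0,-0.193,0]]]'
python3 - <<'E'
from h import *
p=grab_frame('scene'); cv2.imwrite('pics/s5.png',p['pixels'])
print(read_state()['ft_force'],read_state()['moment'],read_state()['q'])
rows([ht(t,.65) for t in np.arange(30,33)*.06])
E
```

```text
t: 7.45
tool_pos: [0.5109, -0.2504, 0.1833]
tool_rot: [-177.4, 67.0, -83.7]
ft_force: [3.7, -3.7, 1.6]
width: 0.225
[ 3.55583807 -4.63028269  0.71690532] [-0.57156674 -0.26751448 -0.5247513 ] [-54.81017896  50.28576162  66.75746219  34.35572687 121.30783248
  32.02774478]
[-0.0012,0.0017,0.0028,-0.015,-0.002,0.013]
[0.0071,0.0018,0.0014,-0.014,-0.041,0.013]
[0.0155,0.0019,0.0005,-0.014,-0.080,0.013]
```

View pics/s5.png

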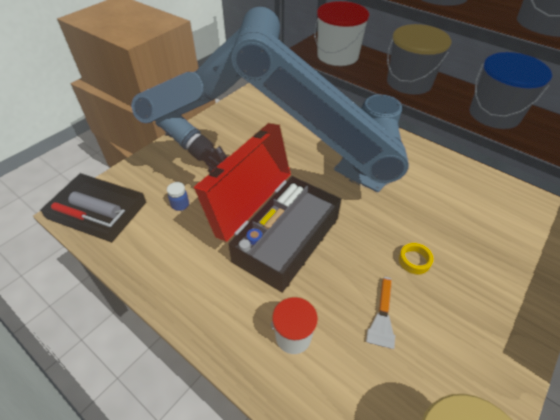

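```bash
python3 -m jog '[[[0.007,0.001,0,0,-0.041,0],[0.0135,0.001,-0.0015,0,-0.07,0],[0.0135,0.001,-0.0015,0,-0.07,0]]]'
python3 -m jog '[[[0,0,0,0,0,0],[0,0,0,0,0,0],[0,0,0,0,0,0],[0,0,0,0,0,0]]]' 0.05
python3 - <<'E'
from h import *
p=grab_frame('wrist'); cv2.imwrite('pics/w6.png',p['pixels'])
s=read_state();print(s['ft_force'],s['tool_pos'],s['tool_rot'])
E
```

```text
t: 7.8
tool_pos: [0.5114, -0.257, 0.1725]
tool_rot: [-176.4, 71.1, -82.7]
ft_force: [6.2, 0.4, 6.2]
width: 0.224
t: 8.2
tool_pos: [0.5113, -0.257, 0.1725]
tool_rot: [-176.5, 71.1, -82.7]
ft_force: [-0.0, 0.1, 0.5]
width: 0.583
[0.58883556 0.73279032 0.05442938] [ 0.51127362 -0.25703664  0.17250184] [-176.47814455   71.1259778   -82.70010134]
```

View pics/w6.png

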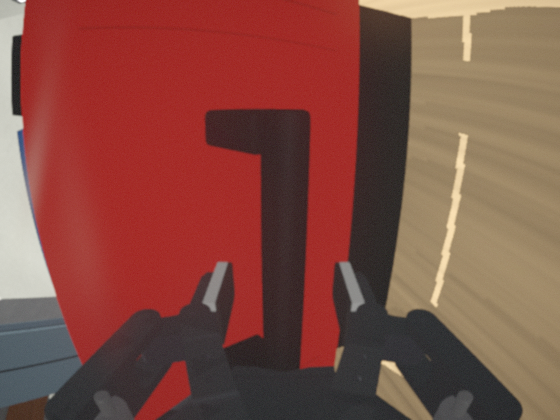

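```bash
python3 -m jog '[[[0,0,-0.02,0,0,0],[0,0,-0.05,0,0,0],[0,0,-0.08,0,0,0],[0,0,-0.1,0,0,0],[0,0,-0.1,0,0,0]]]'
python3 - <<'E'
from h import *
p=grab_frame('scene'); cv2.imwrite('pics/s7.png',p['pixels'])
for q in ['knife_grip','knife_tip','knife_butt','lid_hinge','lid_handle','tray_mid','toolbox']: print(q,[(d['conf'],d['xyz']) for d in tip_of(q,p)[:2]])
Rt=R0.as_matrix()
s=read_state();q=s['tool_pos']
rows([(q+[0,0,.15],(R.from_rotvec(ay*.9)*R0).as_matrix()),((.47,-.33,.44),Rt)])
E
```

```text
t: 8.75
tool_pos: [0.5168, -0.3538, 0.205]
tool_rot: [-176.3, 71.0, -82.6]
ft_force: [-0.5, 0.1, 0.4]
width: 0.584
knife_grip [(0.72, [0.4827, 0.3359, 0.0083])]
knife_tip [(0.87, [0.6237, 0.4017, 0.011])]
knife_butt [(0.56, [0.4257, 0.3143, 0.0137])]
lid_hinge [(0.82, [0.4994, -0.1328, 0.1021])]
lid_handle [(0.78, [0.5086, -0.254, 0.1704])]
tray_mid [(0.92, [0.4877, 0.0013, 0.0608])]
toolbox [(0.94, [0.493, -0.028, -0.0017])]
[-0.1420,-0.0029,-0.0483,-0.017,0.343,0.013]
[-0.2311,0.0412,-0.0534,-0.022,1.242,0.005]
```

View pics/s7.png

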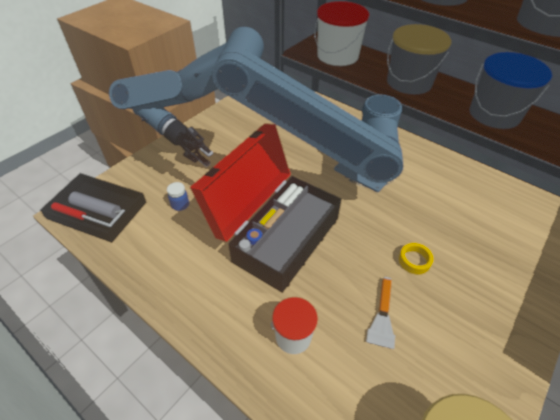

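The lid rests open at its stop with the gripper clear, and the jar is untouched at (178,197). Next I'll move up, upright, and over to the knife.

```bash
python3 -m jog '[[[-0.04,0,-0.014,0,0,0],[-0.085,0,-0.03,0,0.1,0],[-0.142,0,-0.048,0,0.343,0],[-0.142,0,-0.048,0,0.343,0],[-0.23,0.041,-0.053,-0.02,1.242,0],[-0.23,0.041,-0.053,-0.02,1.242,0],[-0.23,0.041,-0.053,-0.02,1.242,0],[-0.23,0.041,-0.053,-0.02,1.242,0],[-0.23,0.041,-0.053,-0.02,1.242,0],[-0.23,0.041,-0.053,-0.02,1.242,0],[-0.23,0.041,-0.053,-0.02,1.242,0],[-0.23,0.041,-0.053,-0.02,1.242,0]]]'
python3 - <<'E'
from h import *
s=read_state();print(s['q'])
g=np.array([.481,.3355]);d=np.array([.6245-.4205,.402-.3135]);d/=np.linalg.norm(d);print(np.degrees(np.arctan2(d[1],d[0])))
yaw=np.degrees(np.arctan2(d[1],d[0]))-90
Rk=R.from_euler('xyz',[180,0,yaw],degrees=True).as_matrix()
rows([((.45,.0,.44),R0.as_matrix()),((*(g+.015*d),.18),Rk)])
E
```

```text
t: 10.35
tool_pos: [0.4701, -0.3283, 0.4396]
tool_rot: [-179.7, 0.1, -85.2]
ft_force: [0.2, -1.3, -0.1]
width: 0.583
[-46.24566612  14.440582    62.50471284   0.30155633 102.9739815
  39.07016279]
23.45233455673853
[-0.3288,-0.0072,0.0003,-0.005,0.002,0.004]
[-0.6649,-0.0788,0.2614,-0.005,0.001,-0.326]
```

```bash
python3 -m jog '[[[-0.04,0,0,0,0,0],[-0.085,0,0,0,0,0],[-0.13,-0.003,0,0,0,0],[-0.18,-0.004,0,0,0,0],[-0.23,-0.005,0,0,0,0],[-0.28,-0.006,0,0,0,0],[-0.33,-0.007,0,0,0,0],[-0.375,-0.015,0.02,0,0,-0.05],[-0.415,-0.025,0.05,0,0,-0.1],[-0.455,-0.03,0.08,0,0,-0.15],[-0.495,-0.04,0.11,0,0,-0.2],[-0.535,-0.05,0.14,0,0,-0.25]]]' 0.06
python3 - <<'E'
from h import *
s=read_state();print(s['q'])
g=np.array([.481,.3355]);yaw=23.45-90;d=np.array([np.cos(np.radians(23.45)),np.sin(np.radians(23.45))])
Rk=R.from_euler('xyz',[180,0,yaw],degrees=True).as_matrix()
rows([((*(g+.015*d),.18),Rk)])
E
```

```text
t: 11.55
tool_pos: [0.4765, 0.2078, 0.3005]
tool_rot: [-179.9, 0.2, -70.9]
ft_force: [0.4, -0.4, 0.4]
width: 0.702
[11.1400383   9.87153706 86.9628395   0.17765087 83.10373843 82.05783188]
[-0.1200,-0.0607,0.1210,-0.002,0.003,-0.077]
```

```bash
python3 -m jog '[[[-0.03,-0.015,0.03,0,0,0],[-0.06,-0.03,0.06,0,0,-0.04],[-0.09,-0.045,0.09,0,0,-0.077],[-0.12,-0.061,0.121,0,0,-0.077],[-0.12,-0.061,0.121,0,0,-0.077],[-0.12,-0.061,0.121,0,0,-0.077]]]'
python3 - <<'E'
from h import *
s=read_state()
p=grab_frame('wrist'); cv2.imwrite('pics/w8.png',p['pixels'])
for q in ['knife_grip','knife_tip','knife_butt']: print(q,[(d['conf'],d['xyz']) for d in tip_of(q,p)[:2]])
E
```

```text
t: 12.15
tool_pos: [0.495, 0.341, 0.1772]
tool_rot: [179.7, 0.2, -66.6]
ft_force: [0.4, 0.1, 0.2]
width: 0.701
knife_grip [(0.59, [0.4812, 0.3389, 0.0129])]
knife_tip [(0.57, [0.6233, 0.3994, 0.0101])]
knife_butt [(0.67, [0.428, 0.3093, 0.0108])]
```

View pics/w8.png

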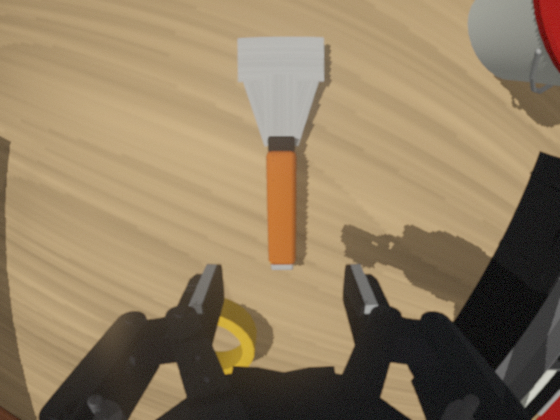

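Run:
```python
import plant
print([n for n in dir(plant) if not n.startswith('__')], getattr(plant,'tip_extent',None), plant.read_state().keys())
```

```text
['Unreachable', 'find_in', 'finish_job', 'grab_frame', 'read_state', 'tip_extent', 'tip_of'] 0.017 dict_keys(['t', 'q', 'joint_vel', 'effort', 'tool_pos', 'tool_rot', 'ft_force', 'moment', 'width'])
```

```bash
python3 -m jog '[[[0,0,0.04,0,0,0],[0,0,0.08,0,0,0],[0,0,0.115,0,0,0],[0,0,0.14,0,0,0],[0,0,0.15,0,0,0],[0,0,0.157,0,0,0],[0,0,0.157,0,0,0],[0,0,0.157,0,0,0]]]' 0.05
python3 -m jog '[[[0,0,0,0,0,0],[0,0,0,0,0,0],[0,0,0,0,0,0],[0,0,0,0,0,0],[0,0,0,0,0,0],[0,0,0,0,0,0]]]' 0.0 50
python3 - <<'E'
from h import *
print(read_state()['tool_pos'],read_state()['ft_force'])
p=grab_frame('wrist'); cv2.imwrite('pics/w9.png',p['pixels'])
E
```

```text
t: 13.15
tool_pos: [0.4976, 0.3415, 0.0258]
tool_rot: [-179.7, 0.2, -66.7]
ft_force: [0.4, -0.3, -0.6]
width: 0.589
t: 13.75
tool_pos: [0.4988, 0.3422, 0.0276]
tool_rot: [-179.5, 0.2, -66.7]
ft_force: [-0.3, -0.0, 6.8]
width: 0.298
[0.49876038 0.34216502 0.02761278] [-0.2869893  -0.03550964  6.82683415]
```

View pics/w9.png

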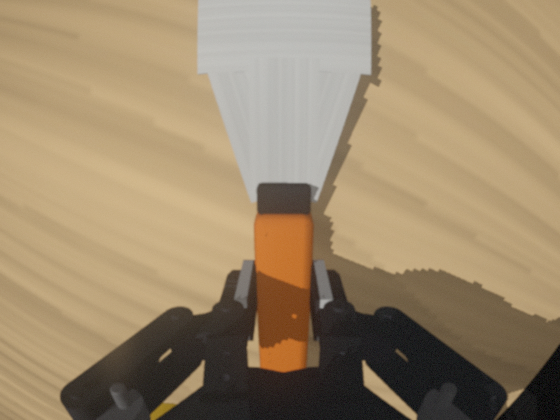

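```bash
python3 -m jog '[[[0,0,-0.01,0,0,0],[0,0,-0.03,0,0,0],[0,0,-0.07,0,0,0],[0,0,-0.11,0,0,0],[0,0,-0.15,0,0,0],[0,0,-0.18,0,0,0],[0,0,-0.18,0,0,0]]]' - 60
python3 - <<'E'
from h import *
s=read_state();print(s['ft_force'],s['moment'])
p=grab_frame('wrist'); cv2.imwrite('pics/w10.png',p['pixels'])
p=grab_frame('scene'); cv2.imwrite('pics/s10.png',p['pixels'])
for q in ['knife_grip','knife_tip','knife_butt']: print(q,[(d['conf'],d['xyz']) for d in tip_of(q,p)[:2]])
# grip point at tb: tray_mid - 46mm along ay ; tool is 18mm ahead of grip
tm=np.array([.4885,.0015,0])
g=tm-.046*ay; t=g+.018*ay; print(t)
rows([((t[0],t[1],.205),R0.as_matrix())])
E
```

```text
t: 14.5
tool_pos: [0.4997, 0.3422, 0.214]
tool_rot: [-178.9, 0.2, -66.6]
ft_force: [0.1, 0.3, -1.5]
width: 0.298
[ 0.10508681  0.28371915 -1.53339617] [ 0.03860281 -0.00454839 -0.02518695]
knife_grip [(0.92, [0.4826, 0.3338, 0.1964])]
knife_tip [(0.95, [0.6247, 0.3961, 0.1947]), (0.64, [0.4865, 0.0011, 0.0622])]
knife_butt [(0.25, [0.4867, 0.0006, 0.0639])]
[ 0.46058631 -0.00069685  0.        ]
[0.2991,0.1681,-0.0010,-0.005,0.004,0.329]
```

View pics/w10.png

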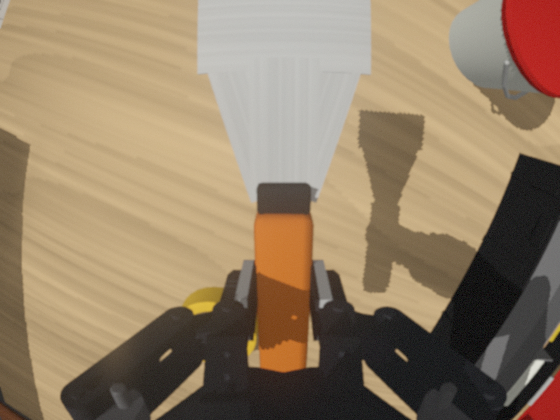

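View pics/s10.png

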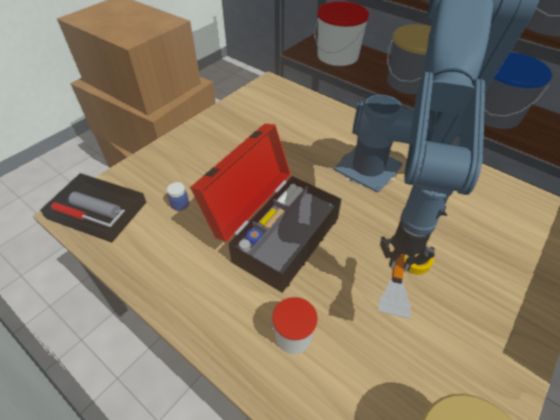

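The knife is held level (blade at rows 0–200, square to the fingers), with the load at 1.5 N and the pail and tape clear. Carrying it over to the box.

```bash
python3 -m jog '[[[0.03,0.017,0,0,0,0],[0.065,0.037,0,-0.005,0,0.05],[0.1,0.056,0,-0.005,0,0.1],[0.14,0.079,0,-0.005,0,0.15],[0.18,0.101,0,-0.005,0,0.2],[0.22,0.124,0,-0.005,0,0.25],[0.255,0.143,0,-0.005,0,0.3],[0.28,0.157,0,-0.005,0,0.329],[0.293,0.165,0,-0.005,0,0.329],[0.299,0.168,0,-0.005,0,0.329],[0.299,0.168,0,-0.005,0,0.329],[0.299,0.168,0,-0.005,0,0.329]]]'
python3 - <<'E'
from h import *
p=grab_frame('top'); cv2.imwrite('pics/t11.png',cv2.resize(p['pixels'][100:320,160:400],None,fx=2.5,fy=2.5))
p=grab_frame('scene'); cv2.imwrite('pics/s11.png',p['pixels'])
for q in ['knife_grip','knife_tip','knife_butt','tray_mid','toolbox','lid_hinge']: print(q,[(d['conf'],d['xyz']) for d in tip_of(q,p)[:2]])
rows([((.4606,-.0007,.089),R0.as_matrix())])
E
```

```text
t: 15.95
tool_pos: [0.4604, 0.0001, 0.2034]
tool_rot: [179.9, 0.3, -85.5]
ft_force: [-0.2, -0.3, -0.7]
width: 0.293
knife_grip [(0.68, [0.4454, -0.0029, 0.1864]), (0.31, [0.4923, -0.0317, 0.0016])]
knife_tip [(0.84, [0.5988, 0.0124, 0.1841])]
knife_butt [(0.91, [0.3773, -0.0065, 0.1898])]
tray_mid [(0.64, [0.4836, -0.0001, 0.0609])]
toolbox [(0.93, [0.4935, -0.0291, -0.0009])]
lid_hinge [(0.88, [0.5018, -0.1332, 0.1032]), (0.38, [0.5936, 0.0119, 0.1842])]
[0.0010,0.0001,0.1150,0.000,0.004,0.001]
```

View pics/t11.png

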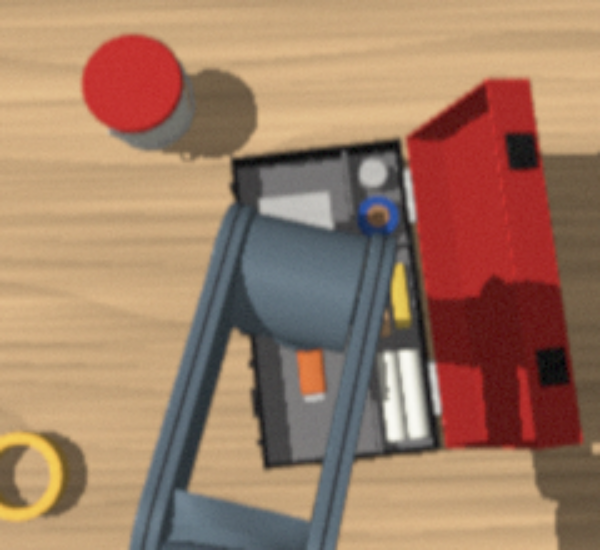

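View pics/s11.png

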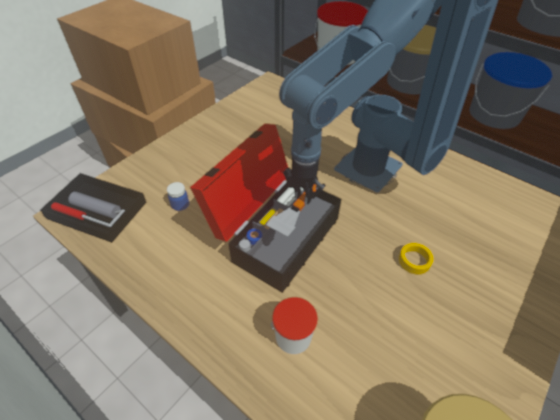

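Knife lies over the compartment's centre, parallel to it (bearing ≈4.9° against the box's 4.5°). I'll lower it and creep the last bit.

```bash
python3 -m jog '[[[0,0,0.02,0,0,0],[0,0,0.045,0,0,0],[0,0,0.07,0,0,0],[0,0,0.09,0,0,0],[0,0,0.1,0,0,0],[0,0,0.107,0,0,0],[0,0,0.107,0,0,0],[0,0,0.107,0,0,0]]]'
python3 -m jog '[[[0,0,0.002,0,0,0],[0,0,0.004,0,0,0],[0,0,0.006,0,0,0],[0,0,0.006,0,0,0],[0,0,0.006,0,0,0]]]'
```

```text
t: 17.15
tool_pos: [0.4612, 0.0001, 0.0977]
tool_rot: [-179.9, 0.2, -85.5]
ft_force: [-0.1, 0.3, -1.3]
width: 0.299
t: 17.65
tool_pos: [0.4612, 0.0002, 0.0917]
tool_rot: [-180.0, 0.2, -85.5]
ft_force: [0.5, -0.3, -1.2]
width: 0.294
```

```bash
python3 -m jog '[[[0,0,0.001,0,0,0],[0,0,0.002,0,0,0],[0,0,0.003,0,0,0],[0,0,0.003,0,0,0],[0,0,0.003,0,0,0]]]'
python3 -m jog '[[[0,0,0.001,0,0,0],[0,0,0.001,0,0,0],[0,0,0.002,0,0,0],[0,0,0.002,0,0,0]]]'
```

```text
t: 18.15
tool_pos: [0.4611, 0.0001, 0.0886]
tool_rot: [-180.0, 0.2, -85.4]
ft_force: [0.1, 0.1, -1.5]
width: 0.3
t: 18.55
tool_pos: [0.4612, 0.0002, 0.0876]
tool_rot: [-179.9, 0.2, -85.4]
ft_force: [-3.4, 0.9, 12.0]
width: 0.293
```

Contact with the floor (+12 N at TCP z 0.0876, as predicted). I'll ease off slightly and release gently.

```bash
python3 -m jog '[[[0,0,-0.0005,0,0,0],[0,0,-0.0005,0,0,0]]]'
python3 -m jog '[[[0,0,0,0,0,0],[0,0,0,0,0,0],[0,0,0,0,0,0],[0,0,0,0,0,0],[0,0,0,0,0,0]]]' 0.05
python3 -m jog '[[[0,0,-0.01,0,0,0],[0,0,-0.03,0,0,0],[0,0,-0.06,0,0,0],[0,0,-0.1,0,0,0],[0,0,-0.14,0,0,0],[0,0,-0.18,0,0,0],[0,0,-0.2,0,0,0],[0,0,-0.2,0,0,0]]]'
python3 - <<'E'
from h import *
p=grab_frame('wrist'); cv2.imwrite('pics/w12.png',p['pixels'])
p=grab_frame('scene'); cv2.imwrite('pics/s12.png',p['pixels'])
for q in ['knife_grip','knife_tip','knife_butt','lid_handle','jar','tape','pail']: print(q,[(d['conf'],d['xyz']) for d in tip_of(q,p)[:2]])
E
```

```text
t: 18.75
tool_pos: [0.4613, 0.0001, 0.0882]
tool_rot: [-179.9, 0.2, -85.4]
ft_force: [-0.8, -0.4, -1.5]
width: 0.298
t: 19.25
tool_pos: [0.4613, 0.0001, 0.0882]
tool_rot: [-179.9, 0.2, -85.4]
ft_force: [0.4, 1.1, -0.1]
width: 0.586
t: 20.05
tool_pos: [0.4627, -0.0009, 0.2925]
tool_rot: [-179.5, 0.0, -85.4]
ft_force: [0.8, -0.3, -0.7]
width: 0.586
knife_grip [(0.79, [0.445, -0.001, 0.07]), (0.72, [0.487, 0.0032, 0.0606])]
knife_tip [(0.6, [0.5978, 0.012, 0.0712]), (0.2, [0.4895, -0.0014, 0.0603])]
knife_butt [(0.78, [0.3808, -0.007, 0.0741])]
lid_handle [(0.9, [0.5104, -0.2532, 0.1689])]
jar [(0.75, [0.6101, -0.4309, -0.0022])]
tape [(0.67, [0.302, 0.3485, 0.0018])]
pail [(0.83, [0.7507, 0.1951, -0.0003])]
```

View pics/w12.png

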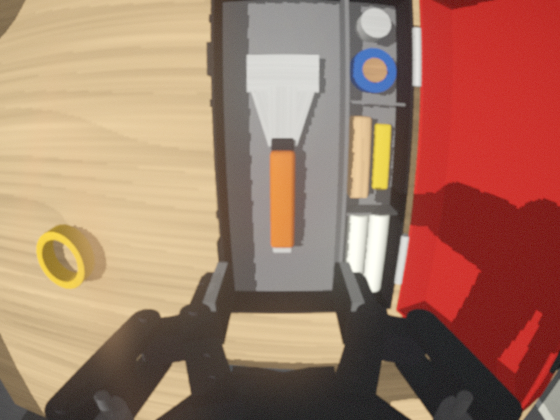

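View pics/s12.png

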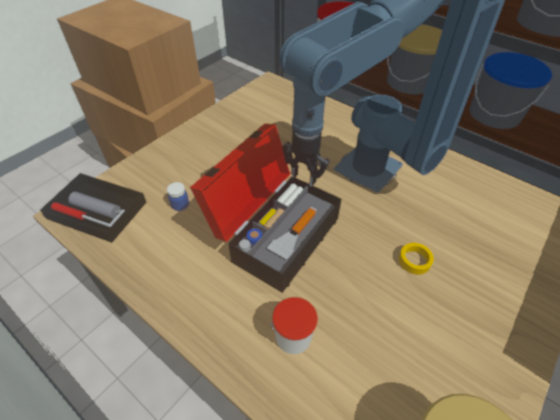

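Knife lies flat in the middle of the front compartment (handle at (283,198), blade at (283,75) in the wrist picture), the lid is open, and the bystanders are where they were. Handing in.

Run:
```python
from plant import *
print(finish_job())
```

```text
the job is handed in; nothing more can be done
None
```

The toolbox is open and the filling knife is lying flat in the long front compartment. I handed the job in at about 20 s of the 61 s allowed.

- **Lid:** I swung it over by its handle to about 1.9 rad and let go there. It has stayed at its stop: the handle measured (0.510, −0.253, 0.169) in the last check, where it should be for a fully open lid.
- **Knife:** I gripped it near its balance point and lowered it until it touched the tray floor, with about 12 N of contact. I then eased off and released it. The last check puts the grip, tip and butt at 70–74 mm height, so it is level on the 60 mm floor. It is centred and parallel to the compartment to within about 1°.
- **Bystanders:** The jar and tape were found within about 3 mm of where they started, and the pail within about 5 mm. Those differences are about what the detectors' 4 mm accuracy allows, and the pictures show nothing moved.
- **Forces:** The highest reading I saw at the wrist was about 18 N, but I only read it at the end of each move. When I closed on the knife, the fingertips touched the bench with about 7 N, which did no harm.

No check failed. Some detector reports named the wrong object, for example "knife_tip" at the tray centre. I set those aside after comparing them with the pictures.

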